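Crank a worm-drive rotary stage round to its zero line

ROBOT

A 7-joint arm with a two-finger parallel gripper is mounted at the origin on a cart in front of the work surface, level with it; the furniture and walls round the work are solid. World frame = base frame: x ahead of the robot, y to its left, z up, the work surface at z = 0. Lengths are in m, angles in rad, forces in N, time in s.
With the tool pointing down it reaches from about 0.4 to 0.875 m from the base axis. Payload 6.5 kg.
Tool frame: the origin (TCP) lies at the very end of the fingers, on their centre line; the grasp point (between the pads) lies 19 mm behind it; z points along the fingers, y is the direction in which the jaws open and shut (so a half turn about z gives the same grasp; the last joint's range is limited). The gripper opens to 85 mm and grips with 20 to 120 N. Pads are 22 mm wide; open, the fingers measure 114 mm over their backs; the gripper's body (76 mm by 85 mm) begins 54 mm behind the grasp point. The pads swing forward as they close: fully open they stand 13 mm farther back than shut.
Start: joints at [1.177, 0.536, -0.004, 1.538, 0.003, 1.067, -0.071], TCP at [0.209, -0.615, 0.201] pointing down, gripper open.
Joint ranges: [-2.7, 2.7], [-0.37, 2.16], [-1.27, 1.26], [0.24, 2.4], [-1.31, 4.45], [0.19, 1.91], [-2.76, 2.76]. Speed limits (rad/s): [2.39, 2.39, 3.14, 3.14, 3.14, 3.14, 3.14].

INTERFACE

Orientations are given as a unit quaternion [x, y, z, w].
In Python, from bench import arm gives the robot as it stands.
- The arm moves only by the tool carry_out, never from a script. Its argument "commands" is a list of rows, each a list of 7 numbers: the turn, a rotation vector about the world's x, y, z in degrees, then the shift along the world's x, y, z in m, then the finger opening in m, from 0 to 0.0854. A call has 1 to 8 rows; each row shifts and turns the commanded pose from where the row before left it; what a row does not reach is not made up. A row lasts 1/12 s, in which the tool goes at most 41.7 mm and 7.16 degrees, less where a joint would pass 70% of its speed; a pose out of reach is approached as far as the arm can. A call with a gripper value outside its range is refused whole. The fingers move at their own pace and stop on an object; "grip_force" is the grip in N (left out, the last holds). Time passes only in rows, so rows that do not move let the fingers close. It gives the time, the measured TCP pose, the force and the opening at its end, in the units of the state.
- arm.state(): the state, without advancing time (a new reading comes with each control period).
- arm.grab_frame(name): name is "scene" or "top" or "wrist"; returns a dict with "frame" (480x640x3 uint8, red, green, blue), "mtx" (3x3 intrinsics, pixels), "eye" and "attitude" of the camera in the world. Camera axes: x right, y down, z forward; pixel columns grow to the right and rows downward; lengths in m; the calibration is good to about 2 mm. A picture is of the moment at which its call begins. There is no depth.
- arm.close_job(): hands the job in, once; it reports no verdict.
The state is a dict: "clock": time; "joint_pos": joint angles; "dq": joint speeds; "joint_torque": joint torques, N m; "position": TCP position; "ee_rot": TCP orientation; "wrist_force": force on the tool from outside, world axes, zero at the start; "moment": the same for the moment, N m; "grip_width": opening from 0.0 (shut) to 1.0 (fully open).
Only numpy, scipy, OpenCV 4.12 (cv2) and the standard library are available. Lean on these libraries where they do the work, as an engineer would, in place of code of your own. Each camera call takes 0.05 s, during which the arm holds its last target.

TASK

Turn the little crank on the rotary stage, as many turns as it takes, until the long zero line of the turntable stands under the steel pointer, then let go. Drive it only with the crank: do not touch the turntable or the wooden block on it, and leave the other things on the bench where they are.

Things in the scene. Friction and masses are not known exactly. Their poses are not given: they have to be found in the camera images.
- rotary_stage: Grey worm-drive rotary stage, fixed. Origin: centre of its round base (196 mm across, 14 mm thick) on the worktop, under the turntable's middle. z is up; -x points to the pointer post (20 mm wide, top 66 mm above the worktop); on the +y side stands the square gearbox (56 mm, top at 66 mm) with the crank. All of it lies below 92 mm, except the crank's knob.
- table_disc (a joint): Turntable angle in rad: 0 = zero line exactly under the pointer; grows clockwise seen from above. Limits -1.0 and 0.6; starts between about -0.61 and -0.21. Disc 160 mm across. One turn of the crank turns it 1/60 turn (6 degrees), clockwise for a clockwise crank; the worm is self-locking, so the disc stays when the crank is let go.
- crank_arm (a joint): Angle of the crank in rad, counted over many turns; it grows clockwise seen from above; always 60 times the turntable's angle, so 0 (within 0.4 turn either way) is the wanted end. Stiff enough to stay where it is left; about 1.5 to 2 N at the knob turn it.
- crank_axis (a point): Point on the crank's vertical shaft, 110 mm above the worktop (the height of the middle of the knob), above the gearbox. Fixed to the stage: 45 mm to its -x and 150 mm to its +y side. Nothing higher than 90 mm stands within 110 mm of it; beyond that, away from the robot, stands a fixed grey drawer box, 205 mm tall.
- knob_center (a point): Middle of the crank's black upright knob: 20 mm across, 42 mm tall, from 89 to 131 mm above the worktop, 42 mm from the crank's shaft; it spins freely on its pin. The crank arm under it is flat: 16 mm wide, top at 88 mm. Push the knob round from behind or pinch it from above and lead it in a circle.
- pointer_tip (a point): Inner end of the blunt steel pointer (6 mm wide), 64 mm above the worktop, 71 mm from the middle of the turntable, just over its rim.
- zero_line (a point): Outer part of the turntable's long (40 mm) black zero line, which carries a small brass stud; on the aluminium disc's top face (59 mm above the worktop), 71 mm from its middle. The other rim lines, 30 degrees apart (one division), are short. A taped wooden block lies fixed on the disc (top at 86 mm).
- sanding_block: Bystander: sanding block, 60 x 99 x 23 mm. Origin: centre of its underside.
- glue_bottle: Bystander: standing glue bottle, 56 mm across, 178 mm tall. Origin: centre of its underside.
- block_01: Bystander: standing wooden block wrapped in tape, 28 x 26 x 81 mm, to the right of the stage near the vice. Origin: centre of its underside.
- block_02: Bystander: standing wooden block wrapped in tape, 28 x 26 x 81 mm, to the right of the stage near the vice. Origin: centre of its underside.

How it is judged:
At the end, for the whole second after the job is handed in: The turntable's zero line stands under the pointer, within 2.5 degrees either way (about 3 mm at the rim: under the pointer's 6 mm wide tip), and the crank is at rest (value of joint table_disc between -0.0436 and 0.0436 rad and velocity of joint crank_arm between -0.2 and 0.2 rad/s); the robot touches nothing.
It fails at once if the turntable or the block on it is touched by the robot (over 2 N) (contact force between any of the fingers, the arm and table_disc above 2 N).
It fails at once if a bystander is moved by more than 30 mm (distance of any of sanding_block, glue_bottle, block_01, block_02 from where it was at the start of the episode above 0.03 m).
It also fails if it takes over 70 s, if anything falls off the work surface, if the arm or the gripper's body presses on something with over 40 N, if the wrist force passes 120 N, or if a joint passes its speed limit or range.

## Working session

There is one attempt and no reset: what is moved stays moved. The work goes in short steps, Python scripts to look and compute and a tool call to move; the robot and the scene stay as the last step left them, time stands still between calls to the robot, and variables do not carry over. Pictures are saved under pics/ and viewed, and the job is handed in when it is done.

Besides the shell and the picture viewer there is one more tool, called as a command line: name --pt "numbers of a row" for each row, then --argument value for the rest. carry_out: Moves the arm, as the interface text tells. Its arguments: {"type":"object","properties":{"commands":{"type":"array"},"grip_force":{"type":"number"}},"required":["commands"]}

```bash
mkdir -p pics; ls; python3 - <<'E'
from bench import arm
import cv2
s=arm.state();print({k:(v if not hasattr(v,'round') else v) for k,v in s.items()})
for n in ["scene","top","wrist"]:
    f=arm.grab_frame(n);cv2.imwrite(f"pics/{n}0.png",f["frame"][:,:,::-1]);print(n,f["mtx"],f["eye"],f["attitude"])
E
```

```text
pics
{'clock': 0.0, 'joint_pos': array([ 1.176805  ,  0.53720033, -0.00444713,  1.53887546,  0.00258747,
        1.06730365, -0.07119285]), 'dq': array([ 0.0006417 , -0.00022344, -0.00014558,  0.00089341,  0.00066576,
       -0.00011146,  0.00125445]), 'joint_torque': array([ 1.34225511e-04, -5.83404064e+01,  1.04911387e+00, -2.59101981e+01,
        1.23003451e-02,  9.58836376e-03, -1.86600465e-05]), 'position': array([ 0.20903317, -0.61473889,  0.20049001]), 'ee_rot': array([ 9.86592196e-01,  1.63202467e-01, -2.01822527e-04, -8.67355123e-04]), 'wrist_force': array([-0.40016097,  0.2041205 , -0.85774462]), 'moment': array([-0.03554435, -0.01902828, -0.01045993]), 'grip_width': 1.0011465225968812}
scene [[489.82342137   0.         316.78988597]
 [  0.         489.82342137 240.66153008]
 [  0.           0.           1.        ]] [-0.08745376  0.6804189   0.93522835] [-0.41931716  0.84122804 -0.30935074  0.14425889]
top [[536.0679359    0.         311.50037704]
 [  0.         536.0679359  237.94828864]
 [  0.           0.           1.        ]] [0.23643183 0.25512694 1.28402467] [ 0.7049365  -0.70239762  0.07965714 -0.05793839]
wrist [[332.73188477   0.         317.77375367]
 [  0.         332.73188477 238.08625378]
 [  0.           0.           1.        ]] [ 0.27475166 -0.59181024  0.37380047] [ 0.80523206 -0.57655683 -0.08115698  0.11223678]
```

View pics/scene0.png

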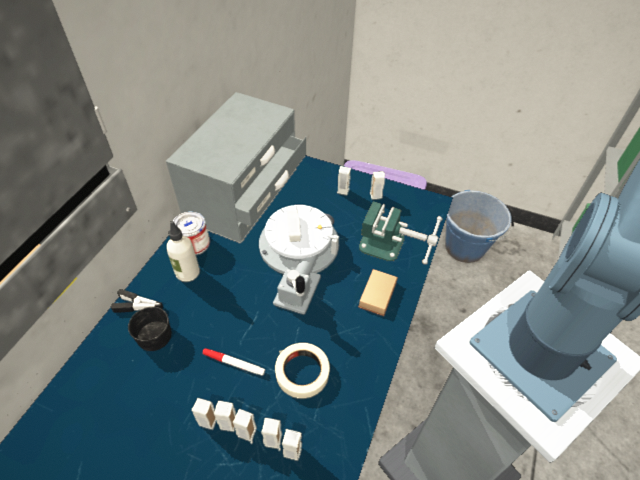

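View pics/top0.png

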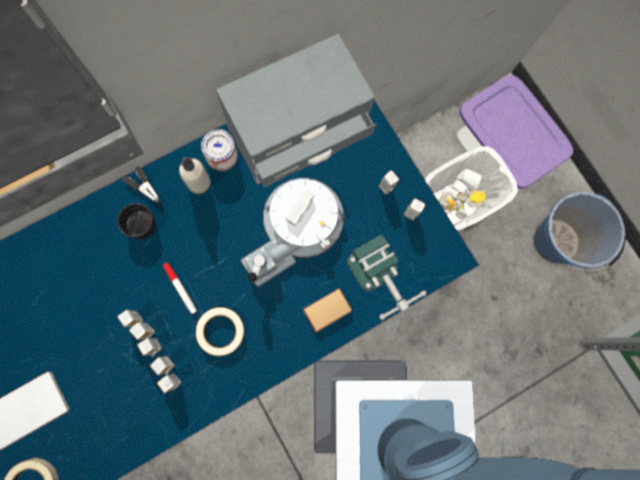

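```bash
cat > h.py <<'E'
import numpy as np,cv2
from scipy.spatial.transform import Rotation as R
def ray(f,uv):
    d=np.linalg.inv(f["mtx"])@np.array([uv[0],uv[1],1.]);return R.from_quat(f["attitude"]).apply(d)
def onz(f,uv,z):
    d=ray(f,uv);e=np.array(f["eye"]);return e+d*(z-e[2])/d[2]
def proj(f,p):
    c=R.from_quat(f["attitude"]).inv().apply(np.array(p)-f["eye"]);q=f["mtx"]@c;return q[:2]/q[2]
E
python3 - <<'E'
from bench import arm
from h import *
t=arm.grab_frame("top");s=arm.grab_frame("scene")
for uv in [(303,214),(253,277),(340,200)]: print(uv,onz(t,uv,0.059))
a=cv2.resize(t["frame"][160:300,220:360],None,fx=4,fy=4,interpolation=cv2.INTER_CUBIC)
cv2.imwrite("pics/tz.png",a[:,:,::-1])
a=cv2.resize(s["frame"][190:320,240:360],None,fx=4.6,fy=4.6,interpolation=cv2.INTER_CUBIC)
cv2.imwrite("pics/sz.png",a[:,:,::-1])
E
```

```text
(303, 214) [0.53564254 0.23739759 0.059     ]
(253, 277) [0.38637662 0.35133267 0.059     ]
(340, 200) [0.57043936 0.1499282  0.059     ]
```

View pics/tz.png

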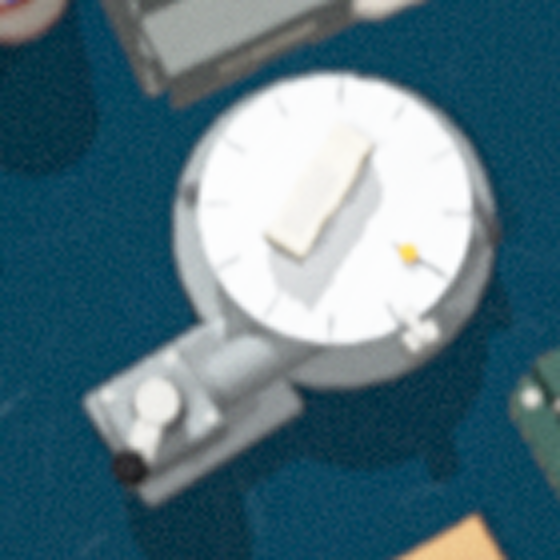

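View pics/sz.png

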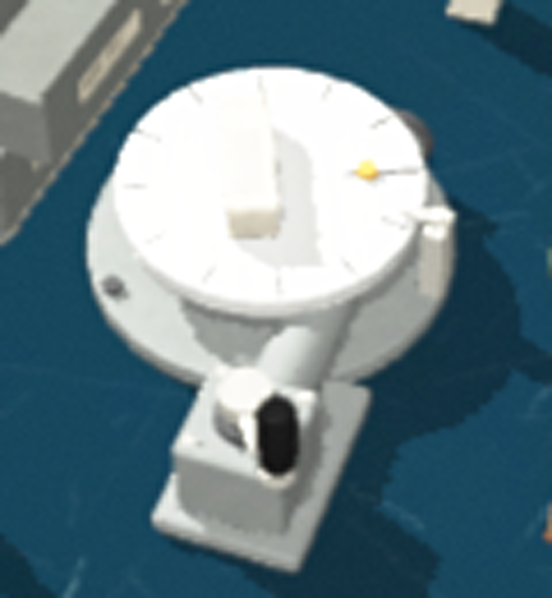

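```bash
cat > m.py <<'E'
from h import *
def blob(m):
    n,l,st,c=cv2.connectedComponentsWithStats(m.astype(np.uint8));return [(st[i,4],c[i].round(2)) for i in range(1,n) if st[i,4]>3]
def stage(t,verbose=True):
    I=t["frame"].astype(int);r=I[160:300,220:360]
    w=(r.min(2)>215).astype(np.uint8)
    w=cv2.morphologyEx(w,cv2.MORPH_OPEN,np.ones((7,7),np.uint8))
    cs,_=cv2.findContours(w,cv2.RETR_EXTERNAL,cv2.CHAIN_APPROX_NONE);c=max(cs,key=cv2.contourArea)
    h=cv2.convexHull(c);e=cv2.fitEllipse(h)
    uv=np.array(e[0])+[220,160]
    y=(r[:,:,0]-r[:,:,2]>60)&(r[:,:,0]>190)
    y[115:]=0
    return uv,e,[(a,b+[220,160]) for a,b in blob(y)]
E
python3 - <<'E'
from bench import arm
from m import *
t=arm.grab_frame("top")
uv,e,st=stage(t);C=onz(t,uv,0.059);print(uv,e,st,C)
S=onz(t,st[0][1],0.061);print("stud",S,np.hypot(*(S-C)[:2]))
for n,x,y,z in [("ptr base",427,335,.066),("ptr tip",412,322,.064),("line end",446,276,.059),("knobtop",128,466,.131),("hub",157,396,.09)]:
    p=onz(t,(220+(x+.5)/4-.5,160+(y+.5)/4-.5),z);d=p-C;print(n,p,np.hypot(d[0],d[1]),np.degrees(np.arctan2(d[1],d[0])))
d=S-C;print(np.degrees(np.arctan2(d[1],d[0])))
for f in (t,arm.grab_frame("scene")):
  I=f["frame"];k=blob(I.max(2)<60);print(k)
E
```

```text
[303.20166016 211.91892242] ((83.20166015625, 51.918922424316406), (65.81055450439453, 68.10694885253906), 94.5896987915039) [(np.int32(16), array([321.44, 222.75]))] [0.54067945 0.23694174 0.059     ]
stud [0.51444008 0.19418113 0.061     ] 0.05016946143531517
ptr base [0.46445719 0.18314335 0.066     ] 0.09329576180356958 -144.7851905155147
ptr tip [0.47244851 0.19170223 0.064     ] 0.08186620048972999 -146.45422124467723
line end [0.50096819 0.17142563 0.059     ] 0.07661164952474593 -121.22129558620847
knobtop [0.37944585 0.34867458 0.131     ] 0.19616447035355386 145.27853203486515
hub [0.42413193 0.33663191 0.09      ] 0.15336704937993637 139.45761931461115
-121.53469522879064
[(np.int32(1644), array([582.16, 160.64])), (np.int32(36), array([187.42, 163.14])), (np.int32(8), array([190.5 , 167.75])), (np.int32(73), array([216.19, 175.59])), (np.int32(62), array([157.53, 204.87])), (np.int32(858), array([136.29, 222.07])), (np.int32(14), array([615.21, 258.5 ])), (np.int32(50), array([251.76, 277.08])), (np.int32(51), array([206.8 , 330.39])), (np.int32(19), array([ 16.84, 476.58
[... 438 characters left out ...]
rray([634., 309.])), (np.int32(114), array([122.89, 309.87])), (np.int32(8), array([624.75, 316.88])), (np.int32(84), array([309.2 , 355.96])), (np.int32(52), array([585.17, 364.65])), (np.int32(35), array([287.  , 371.91])), (np.int32(10), array([315.1, 462.1])), (np.int32(4), array([307.25, 464.  ])), (np.int32(4), array([315.25, 467.5 ])), (np.int32(5), array([320., 468.])), (np.int32(9), array([297.67, 472.56])), (np.int32(5), array([305.6, 471.6])), (np.int32(12), array([309.42, 474.08])), (np.int32(4), array([303.25, 474.5 ])), (np.int32(15), array([325.93, 476.53])), (np.int32(6), array([303.67, 478.5 ])), (np.int32(4), array([309.  , 478.75])), (np.int32(4), array([320.75, 478.5 ]))]
```

```bash
cat >> m.py <<'E'
def tri(f1,u1,f2,u2):
    d1=ray(f1,u1);d1/=np.linalg.norm(d1);d2=ray(f2,u2);d2/=np.linalg.norm(d2)
    e1=np.array(f1["eye"]);e2=np.array(f2["eye"])
    ab=np.linalg.lstsq(np.c_[d1,-d2],e2-e1,rcond=None)[0]
    p,q=e1+ab[0]*d1,e2+ab[1]*d2;return (p+q)/2,np.linalg.norm(p-q)
E
python3 - <<'E'
from bench import arm
from m import *
t=arm.grab_frame("top");s=arm.grab_frame("scene")
z=lambda x,y:(220+(x+.5)/4-.5,160+(y+.5)/4-.5)
y=lambda a,b:(240+(a+.5)/4.6-.5,190+(b+.5)/4.6-.5)
print("knob",tri(t,(251.76,277.08),s,(299.95,284.33)))
for a,zz in ((.120,0),):
  pass
print("stud",tri(t,z(408,252),s,y(367,171)))
print("hubtop",tri(t,z(158,396),s,y(247,392)))
print("ptr base top",tri(t,z(427,335),s,y(435,216)))
# model check
C=np.array([.5407,.2369])
for yaw in (32,33.5,35):
  r=np.radians(yaw);M=np.array([[np.cos(r),-np.sin(r)],[np.sin(r),np.cos(r)]])
  A=C+M@[-.045,.15];print(yaw,A,"ptr",C+M@[-.071,0],proj(t,[*(C+M@[-.071,0]),.064]),"gearboxtop",proj(t,[*A,.066]),proj(s,[*A,.066]))
E
```

```text
knob (array([0.37960053, 0.34979372, 0.11236784]), np.float64(0.00015013258491268776))
stud (array([0.51488514, 0.19398862, 0.06148037]), np.float64(0.0006587505178462838))
hubtop (array([0.42440687, 0.33589835, 0.08449426]), np.float64(0.00159304381856877))
ptr base top (array([0.46684063, 0.18466635, 0.06361996]), np.float64(0.00508164306375266))
32 [0.42304995 0.34026085] ptr [0.48048859 0.19927573] [319.35655722 236.70583157] gearboxtop [257.96226673 260.71535861] [291.84092207 281.15640095]
33.5 [0.42038459 0.33714571] ptr [0.48149411 0.19771247] [320.02776525 236.28592208] gearboxtop [259.3029052  261.87403081] [293.73210626 281.26130805]
35 [0.41780169 0.33396187] ptr [0.4825402  0.19617607] [320.68711959 235.84898222] gearboxtop [260.67523339 262.99798906] [295.62711734 281.32555595]
```

```bash
python3 - <<'E'
import numpy as np
a0,a1,n=-71.2,42.66,28
a=np.radians(np.linspace(a0,a1,n+1));r=np.linspace(.52,.516,n+1)
p=np.c_[r*np.cos(a),r*np.sin(a)];d=np.diff(p,axis=0).round(4)
print((a1-a0)/n);print(d.tolist());print(p[0],p[-1])
E
```

```text
4.066428571428571
[[0.0344, 0.0133], [0.0334, 0.0157], [0.0322, 0.018], [0.0308, 0.0202], [0.0293, 0.0223], [0.0276, 0.0244], [0.0258, 0.0262], [0.0239, 0.028], [0.0219, 0.0296], [0.0197, 0.0311], [0.0174, 0.0324], [0.0151, 0.0335], [0.0127, 0.0345], [0.0102, 0.0353], [0.0076, 0.0359], [0.0051, 0.0364], [0.0025, 0.0366], [-0.0001, 0.0367], [-0.0027, 0.0366], [-0.0053, 0.0363], [-0.0079, 0.0358], [-0.0104, 0.0352], [-0.0129, 0.0343], [-0.0153, 0.0333], [-0.0176, 0.0322], [-0.0198, 0.0308], [-0.0219, 0.0293], [-0.024, 0.0277]]
[ 0.16757816 -0.49225762] [0.37946014 0.34966556]
```

carry_out --pt "0 0 0 -0.0104 0.0305 0.025 0.0854" --pt "0 0 0 -0.0104 0.0305 0.025 0.0854" --pt "0 0 0 -0.0104 0.0305 0.025 0.0854" --pt "0 0 0 -0.0104 0.0305 0.025 0.0854"

```text
clock: 0.78
position: [0.1671, -0.4919, 0.3021]
ee_rot: [0.987, 0.163, -0.0, -0.0]
wrist_force: [0.1, -0.2, 0.7]
grip_width: 1.001
```

carry_out --pt "0 0 4.066 0.0344 0.0133 0 0.0854" --pt "0 0 4.066 0.0334 0.0157 0 0.0854" --pt "0 0 4.066 0.0322 0.018 0 0.0854" --pt "0 0 4.066 0.0308 0.0202 0 0.0854" --pt "0 0 4.066 0.0293 0.0223 0 0.0854" --pt "0 0 4.066 0.0276 0.0244 0 0.0854" --pt "0 0 4.066 0.0258 0.0262 0 0.0854" --pt "0 0 4.066 0.0239 0.028 0 0.0854"

```text
clock: 1.45
position: [0.4064, -0.3241, 0.3016]
ee_rot: [0.901, 0.434, 0.0, 0.0]
wrist_force: [0.1, -0.5, -0.6]
grip_width: 0.996
```

carry_out --pt "0 0 4.066 0.0219 0.0296 0 0.0854" --pt "0 0 4.066 0.0197 0.0311 0 0.0854" --pt "0 0 4.066 0.0174 0.0324 0 0.0854" --pt "0 0 4.066 0.0151 0.0335 0 0.0854" --pt "0 0 4.066 0.0127 0.0345 0 0.0854" --pt "0 0 4.066 0.0102 0.0353 0 0.0854" --pt "0 0 4.066 0.0076 0.0359 0 0.0854" --pt "0 0 4.066 0.0051 0.0364 0 0.0854"

```text
clock: 2.12
position: [0.5153, -0.0549, 0.3016]
ee_rot: [0.743, 0.669, 0.0, 0.0]
wrist_force: [-0.0, -0.5, 0.4]
grip_width: 1.0
```

carry_out --pt "0 0 4.066 0.0025 0.0366 0 0.0854" --pt "0 0 4.066 -0.0001 0.0367 0 0.0854" --pt "0 0 4.066 -0.0027 0.0366 0 0.0854" --pt "0 0 4.066 -0.0053 0.0363 0 0.0854" --pt "0 0 4.066 -0.0079 0.0358 0 0.0854" --pt "0 0 4.066 -0.0104 0.0352 0 0.0854" --pt "0 0 4.066 -0.0129 0.0343 0 0.0854" --pt "0 0 4.066 -0.0153 0.0333 0 0.0854"

```text
clock: 2.78
position: [0.4622, 0.2298, 0.3016]
ee_rot: [0.526, 0.851, 0.0, 0.0]
wrist_force: [0.6, 0.0, -0.1]
grip_width: 0.998
```

carry_out --pt "0 0 4.066 -0.0176 0.0322 0 0.0854" --pt "0 0 4.066 -0.0198 0.0308 0 0.0854" --pt "0 0 4.066 -0.0219 0.0293 0 0.0854" --pt "0 0 4.066 -0.024 0.0277 0 0.0854" --pt "0 0 0 0 0 0 0.06" --pt "0 0 0 0 0 0 0.06"

```text
clock: 3.28
position: [0.3776, 0.35, 0.3017]
ee_rot: [0.4, 0.917, 0.0, -0.0]
wrist_force: [0.4, -0.6, -0.2]
grip_width: 0.748
```

Arrived above the knob; a wrist view to check the knob's position from closer.

```bash
python3 - <<'E'
from bench import arm
from m import *
w=arm.grab_frame("wrist")
cv2.imwrite("pics/w1.png",w["frame"][:,:,::-1]);print(w["eye"],arm.state()["position"],arm.state()["joint_pos"])
print(proj(w,[.3796,.3498,.131]),proj(w,[.421,.338,.066]))
I=w["frame"].astype(int);print([b for b in blob(I.max(2)<70) if b[0]>60])
E
```

```text
[0.3301631  0.40163117 0.47494177] [0.37926387 0.34830324 0.30142895] [-0.11536508  0.31925067 -0.88200738  1.73170905  0.26213967  1.21439379
 -0.32035991]
[318.63491678 214.13401014] [336.02047101 232.11482233]
[(np.int32(299), array([315.86,   6.98])), (np.int32(210), array([357.2 ,   5.03])), (np.int32(389), array([387.78,  12.1 ])), (np.int32(514), array([418.86,  12.33])), (np.int32(90), array([353.7 ,  16.09])), (np.int32(1969), array([260.67,  78.48])), (np.int32(11267), array([542.77, 113.05])), (np.int32(1922), array([299.71,  86.1 ])), (np.int32(140), array([349.79,  72.77])), (np.int32(370), array([404.01,  95.21])), (np.int32(76232), array([313.93, 397.91])), (np.int32(6853), array([461.63, 231.  ])), (np.int32(305), array([318.62, 210.12])), (np.int32(932), array([182.72, 233.13])), (np.int32(844), array([583.95, 272.1 ])), (np.int32(132), array([ 21.32, 349.32]))]
```

View pics/w1.png

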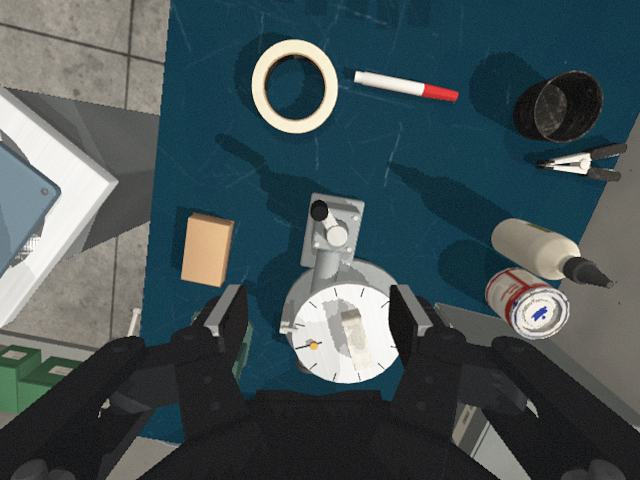

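```bash
python3 - <<'E'
from bench import arm
from m import *
w=arm.grab_frame("wrist")
I=w["frame"].astype(int);m=(I.max(2)<60)[195:228,300:332]
print(blob(m))
for z in (.131,.11,.095): print(proj(w,[.3796,.3498,z]))
print("hub",onz(w,(338,236),.09), onz(w,(318.5,210.5),.124))
t=arm.grab_frame("top");print([b for b in blob(t["frame"].max(2)<60) if 235<b[1][0]<270])
cv2.imwrite("pics/k.png",cv2.resize(w["frame"][180:280,280:400],None,fx=5,fy=5,interpolation=cv2.INTER_CUBIC)[:,:,::-1])
E
```

```text
[(np.int32(191), array([ 3.99, 12.69])), (np.int32(292), array([18.75, 13.  ]))]
[318.6606337 211.8856019]
[318.61959817 208.12783519]
[318.59292876 205.68562446]
hub [0.42231389 0.33787916 0.09      ] [0.37942155 0.34976219 0.124     ]
[(np.int32(7), array([260.43, 286.14]))]
```

View pics/k.png

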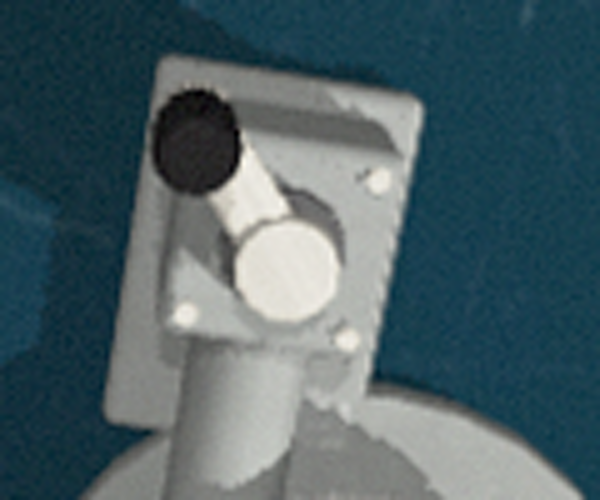

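carry_out --pt "0 0 0 0.0003 0.0007 -0.04 0.06" --pt "0 0 0 0 0.0007 -0.04 0.06" --pt "0 0 0 0 0 -0.04 0.06" --pt "0 0 0 0 0 -0.025 0.06" --pt "0 0 0 0 0 0 0.06"

```text
clock: 3.85
position: [0.3784, 0.3451, 0.1514]
ee_rot: [0.403, 0.915, -0.004, -0.002]
wrist_force: [-0.9, -1.0, -1.1]
grip_width: 0.704
```

```bash
python3 - <<'E'
from bench import arm
from m import *
w=arm.grab_frame("wrist");s=arm.grab_frame("scene");print(arm.state()["position"])
cv2.imwrite("pics/w2.png",w["frame"][:,:,::-1])
cv2.imwrite("pics/s2.png",cv2.resize(s["frame"][190:320,220:380],None,fx=4,fy=4)[:,:,::-1])
E
```

```text
[0.38034612 0.3488833  0.15658185]
```

View pics/w2.png

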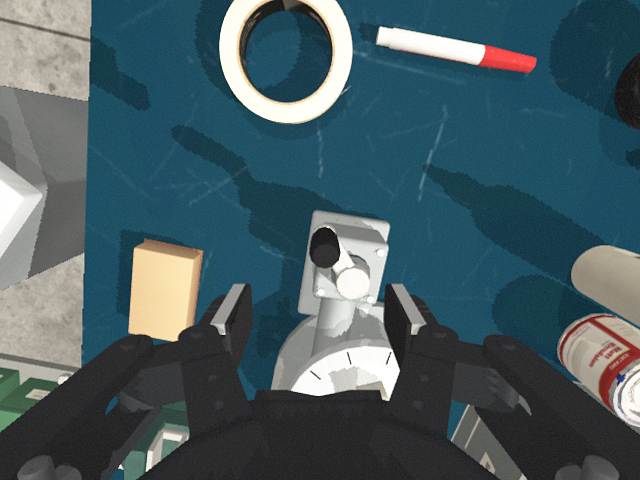

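View pics/s2.png

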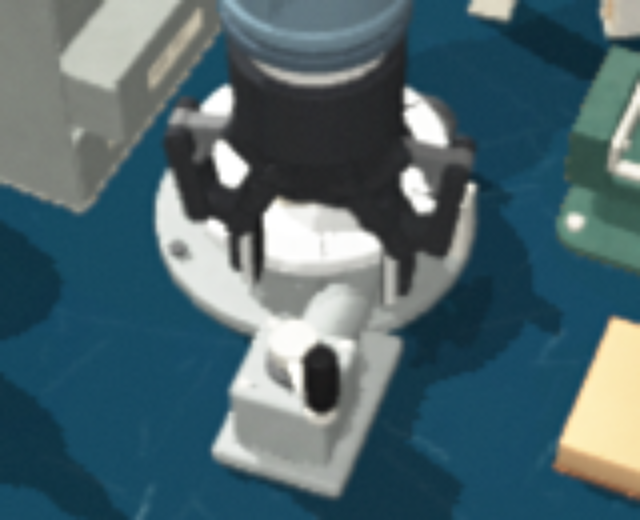

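```bash
python3 - <<'E'
from bench import arm
from m import *
s=arm.grab_frame("scene");w=arm.grab_frame("wrist");p=arm.state();P=p["position"];print(P,p["ee_rot"],p["grip_width"],p["joint_pos"])
Rm=R.from_quat(p["ee_rot"])
for dy in(-.03,.03):
  for dz in (0,-.013):
   q=P+Rm.apply([0,dy,dz]);u=proj(s,q);print(dy,dz,q,u,(u-[220,190])*4,proj(w,q))
E
```

```text
[0.38112952 0.35047364 0.15841223] [4.02292800e-01 9.15509624e-01 1.45983380e-03 7.07648263e-04] 0.7001039375930536 [-0.20742024  0.48744381 -0.79719196  1.89393982  0.43024044  0.93579623
 -0.46468167]
-0.03 0 [0.35903141 0.33018414 0.15831496] [313.9622506  272.89491759] [375.84900238 331.57967036] [264.05322958 274.02298787]
-0.03 -0.013 [0.3589993  0.33015679 0.17131489] [314.06589838 268.9377153 ] [376.26359351 315.7508612 ] [260.1182723  283.48007995]
0.03 0 [0.40322764 0.37076314 0.1585095 ] [284.02608554 268.22856224] [256.10434215 312.91424897] [371.84712529 274.06687845]
0.03 -0.013 [0.40319552 0.3707358  0.17150943] [283.81666571 264.24680582] [255.26666285 296.98722328] [375.71611773 283.53337781]
```

carry_out --pt "0 0 0 -0.0005 -0.0003 -0.02 0.06" --pt "0 0 0 -0.0005 -0.0003 -0.02 0.06" --pt "0 0 0 0 0 -0.012 0.06" --pt "0 0 0 0 0 0 0.06" --pt "0 0 0 0 0 0 0.06" --pt "0 0 0 0 0 0 0.06"

```text
clock: 4.55
position: [0.3795, 0.3499, 0.1058]
ee_rot: [0.402, 0.916, 0.001, 0.0]
wrist_force: [0.2, -0.4, 0.4]
grip_width: 0.706
```

```bash
python3 - <<'E'
from bench import arm
from m import *
w=arm.grab_frame("wrist");s=arm.grab_frame("scene");p=arm.state();print(p["position"],p["dq"].round(3),p["wrist_force"])
cv2.imwrite("pics/w3.png",w["frame"][:,:,::-1])
cv2.imwrite("pics/s3.png",cv2.resize(s["frame"][190:320,220:380],None,fx=4,fy=4)[:,:,::-1])
E
```

```text
[0.3793542  0.34978718 0.10563048] [-0.002  0.004  0.004  0.005  0.002 -0.004  0.001] [-0.45905132 -0.14037465  0.40593862]
```

View pics/w3.png

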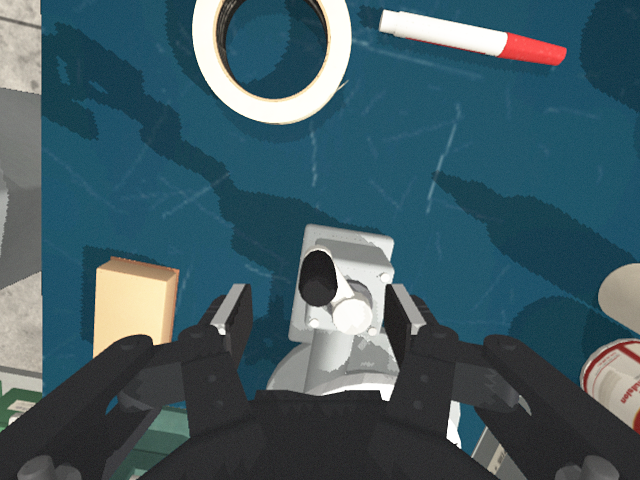

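View pics/s3.png

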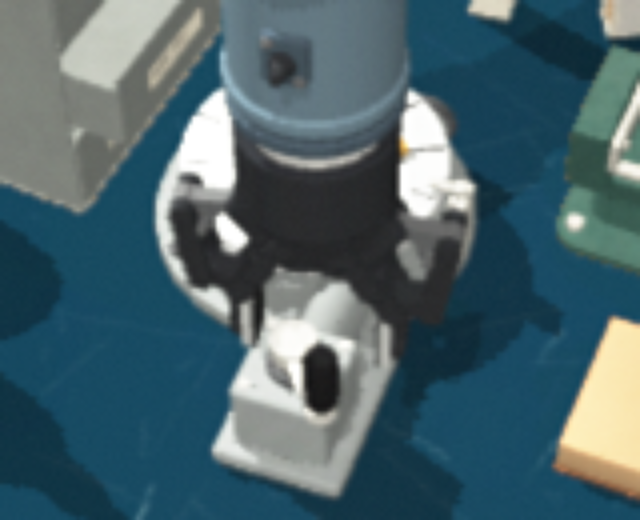

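carry_out --pt "0 0 0 0.0002 0 -0.003 0.03" --pt "0 0 0 0 0 0 0.02" --pt "0 0 0 0 0 0 0.01" --pt "0 0 0 0 0 0 0.01" --pt "0 0 0 0 0 0 0.01" --pt "0 0 0 0 0 0 0.01" --grip_force 25

```text
clock: 5.15
position: [0.3789, 0.3492, 0.1015]
ee_rot: [0.402, 0.916, 0.0, 0.0]
wrist_force: [0.2, 0.5, 0.3]
grip_width: 0.115
```

```bash
python3 - <<'E'
from bench import arm
from m import *
w=arm.grab_frame("wrist");p=arm.state();print(p["position"],p["dq"].round(3),p["wrist_force"],p["grip_width"])
cv2.imwrite("pics/w4.png",w["frame"][:,:,::-1])
E
```

```text
[0.37901251 0.34915659 0.10151031] [-0.     0.     0.001  0.001 -0.001 -0.001  0.001] [-0.00837755  0.18919454  0.48129123] 0.11603348599300986
```

View pics/w4.png

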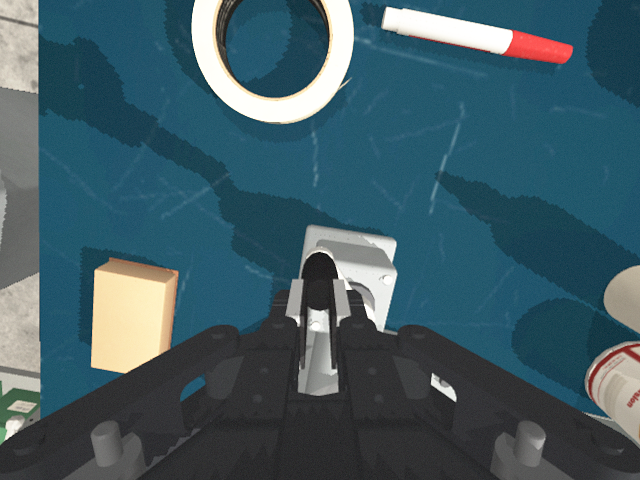

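carry_out --pt "0 0 0 0 0 0 0.005" --pt "0 0 0 0 0 0 0.005" --grip_force 25

```text
clock: 5.37
position: [0.3789, 0.3491, 0.1014]
ee_rot: [0.402, 0.916, 0.0, 0.0]
wrist_force: [-0.1, -0.1, 0.2]
grip_width: 0.055
```

```bash
python3 - <<'E'
from bench import arm
from m import *
w=arm.grab_frame("wrist");p=arm.state();s=arm.grab_frame("scene");print(p["position"],p["wrist_force"],p["grip_width"])
cv2.imwrite("pics/w5.png",cv2.resize(w["frame"][220:400,220:420],None,fx=4,fy=4)[:600,:,::-1])
cv2.imwrite("pics/s5.png",cv2.resize(s["frame"][220:320,240:360],None,fx=6,fy=6,interpolation=cv2.INTER_CUBIC)[:,:,::-1])
for z in(.131,.11,.0905): print(proj(w,[.3796,.3498,z]),proj(s,[.3796,.3498,z]))
print(w["eye"])
E
```

```text
[0.37890673 0.34910409 0.10142843] [ 0.90675948 -0.43363584  0.28060113] 0.05666144092167179
[319.02826945 297.54984658] [299.82174577 279.0048093 ]
[318.8991074  280.00492487] [299.92307529 284.98810719]
[318.80296767 266.94563904] [300.014286   290.37391049]
[0.33168301 0.40105012 0.27463766]
```

View pics/w5.png

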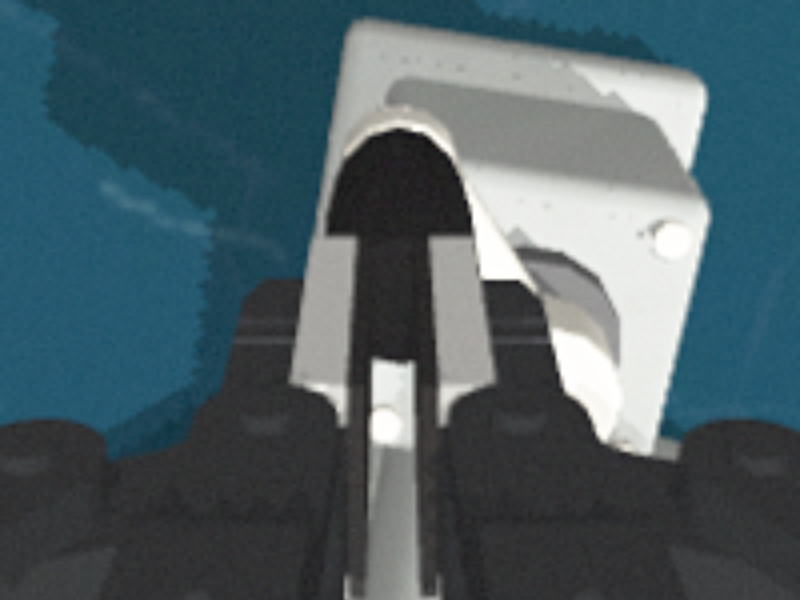

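View pics/s5.png

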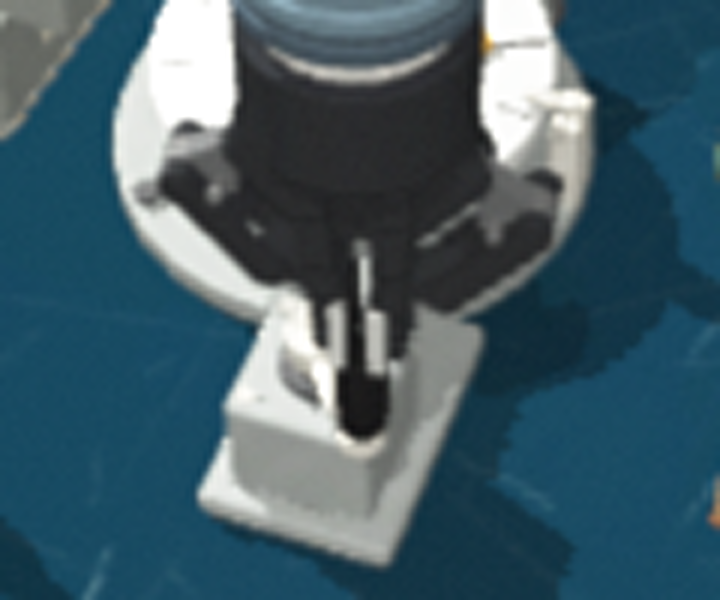

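```bash
python3 - <<'E'
from bench import arm
from m import *
w=arm.grab_frame("wrist");s=arm.grab_frame("scene");p=arm.state()
W=lambda x,y:(220+(x+.5)/4-.5,220+(y+.5)/4-.5)
S=lambda x,y:(240+(x+.5)/6-.5,220+(y+.5)/6-.5)
Rm=R.from_quat(p["ee_rot"])
for a,b in [((430,237),(345,368)),((357,237),(365,372)),((470,237),(328,363)),((318,237),(388,375))]:
    q,e=tri(w,W(*a),s,S(*b));print(q,e,"tool",Rm.inv().apply(q-p["position"]))
print(R.from_quat(w["attitude"]).inv().apply(p["position"]-w["eye"]), w["eye"])
a=cv2.resize(s["frame"][220:320,240:360],None,fx=6,fy=6,interpolation=cv2.INTER_CUBIC)
E
```

```text
[0.37181113 0.36258135 0.14379302] 0.0009953783712899377 tool [ 0.01475068  0.00393782 -0.04237176]
[0.36614349 0.35799932 0.14433603] 1.2946887176249376e-06 tool [ 0.01521813 -0.00333526 -0.04291554]
[0.37325903 0.36755142 0.14946023] 0.00022451048151142985 tool [ 0.01742651  0.00836981 -0.04803857]
[0.36463037 0.35129832 0.13740717] 0.002837267150804485 tool [ 0.01131302 -0.00898768 -0.03598717]
[-0.00040014  0.02008988  0.18582864] [0.33168104 0.40104859 0.27463568]
```

carry_out --pt "0 0 0 0.0004 0.0004 0 0.045" --pt "0 0 0 0.0004 0.0003 0 0.045" --pt "0 0 0 0 0 0 0.045" --pt "0 0 0 0 0 0 0.045"

```text
clock: 5.9
position: [0.3797, 0.3496, 0.1013]
ee_rot: [0.402, 0.916, -0.0, -0.0]
wrist_force: [-0.2, -0.4, -0.8]
grip_width: 0.528
```

```bash
python3 - <<'E'
from bench import arm
from m import *
w=arm.grab_frame("wrist");p=arm.state();s=arm.grab_frame("scene");t=arm.grab_frame("top");print(p["position"],p["wrist_force"],p["grip_width"])
cv2.imwrite("pics/w6.png",cv2.resize(w["frame"][220:370,220:420],None,fx=4,fy=4)[:600,:,::-1])
cv2.imwrite("pics/s6.png",cv2.resize(s["frame"][230:310,250:350],None,fx=7,fy=7,interpolation=cv2.INTER_CUBIC)[:,:,::-1])
E
```

```text
[0.37962027 0.3496584  0.1013017 ] [ 0.12245242  0.50540457 -0.08756702] 0.5269043958912716
```

View pics/w6.png

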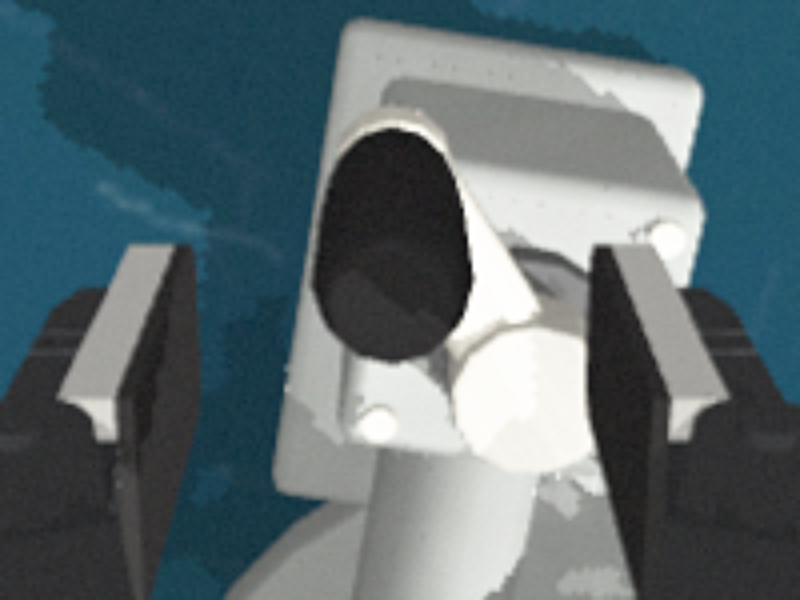

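View pics/s6.png

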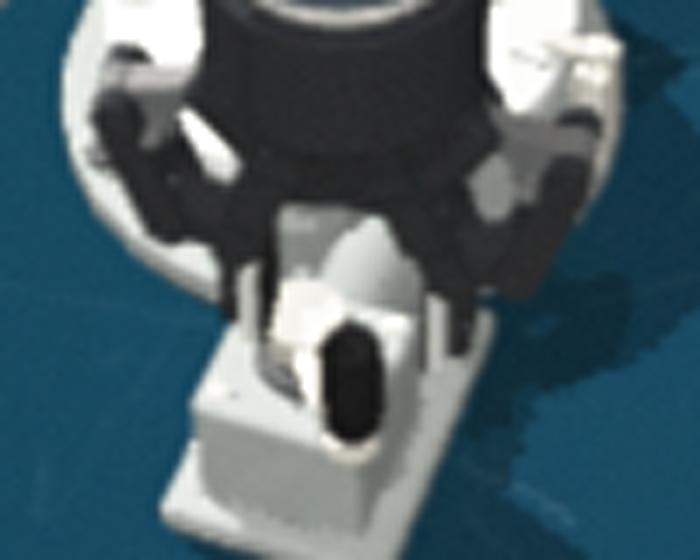

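```bash
python3 - <<'E'
from bench import arm
from m import *
w=arm.grab_frame("wrist");s=arm.grab_frame("scene");p=arm.state()
Rm=R.from_quat(p["ee_rot"])
for a,b in [((267.6,281.4),(310.9,282.3)),((367.4,281.4),(286.9,279.6))]:
    q,e=tri(w,a,s,b);print(q,e,"tool",Rm.inv().apply(q-p["position"]))
E
```

```text
[0.35616281 0.34110792 0.137045  ] 0.003171385143936604 tool [ 0.00960528 -0.02307601 -0.03568797]
[0.38865677 0.37389723 0.13877825] 0.001525794144817376 tool [ 0.01172022  0.0230381  -0.03742494]
```

carry_out --pt "0 0 0 0 0 -0.01 0.045" --pt "0 0 0 0 0 -0.01 0.045" --pt "0 0 0 0 0 -0.006 0.045" --pt "0 0 0 0 0 0 0.045" --pt "0 0 0 0 0 0 0.045"

```text
clock: 6.57
position: [0.3791, 0.3494, 0.0746]
ee_rot: [0.402, 0.916, -0.001, -0.0]
wrist_force: [0.4, -0.5, -0.5]
grip_width: 0.526
```

```bash
python3 - <<'E'
from bench import arm
from m import *
w=arm.grab_frame("wrist");p=arm.state();s=arm.grab_frame("scene");t=arm.grab_frame("top");print(p["position"],p["wrist_force"],p["grip_width"])
cv2.imwrite("pics/w7.png",cv2.resize(w["frame"][220:370,220:420],None,fx=4,fy=4)[:600,:,::-1])
cv2.imwrite("pics/s7.png",cv2.resize(s["frame"][230:310,250:350],None,fx=7,fy=7,interpolation=cv2.INTER_CUBIC)[:,:,::-1])
E
```

```text
[0.37943231 0.34974334 0.07512016] [0.12448889 0.6772046  0.23996191] 0.5300207642538024
```

View pics/w7.png

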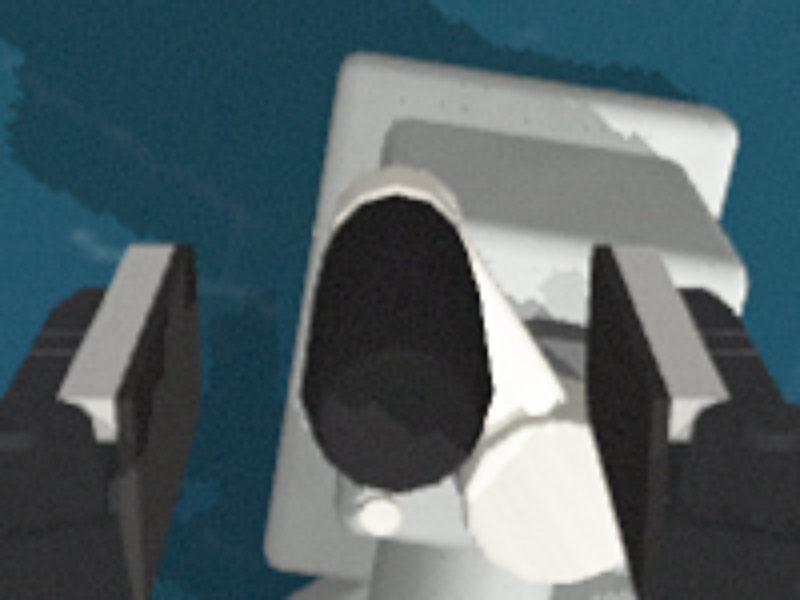

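View pics/s7.png

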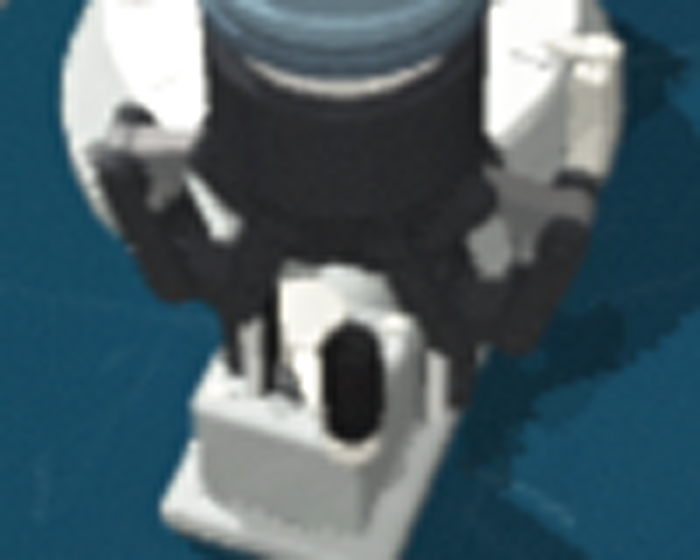

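carry_out --pt "0 0 0 0 0 0 0.03" --pt "0 0 0 0 0 0 0.02" --pt "0 0 0 0 0 0 0.01" --pt "0 0 0 0 0 0 0.01" --pt "0 0 0 0 0 0 0.01" --grip_force 25

```text
clock: 7.13
position: [0.3798, 0.3499, 0.0757]
ee_rot: [0.402, 0.916, 0.0, 0.0]
wrist_force: [-1.9, -0.8, 4.7]
grip_width: 0.222
```

```bash
python3 - <<'E'
from bench import arm
from m import *
w=arm.grab_frame("wrist");p=arm.state();print(p["position"],p["wrist_force"],p["grip_width"],p["joint_pos"])
cv2.imwrite("pics/w8.png",cv2.resize(w["frame"][220:370,220:420],None,fx=4,fy=4)[:600,:,::-1])
E
```

```text
[0.3797948  0.34987168 0.07571164] [-0.95348662 -0.05884273  4.57024582] 0.22114390139444123 [-0.28227327  0.60487346 -0.71038701  1.95123129  0.55132022  0.78706519
 -0.56344838]
```

View pics/w8.png

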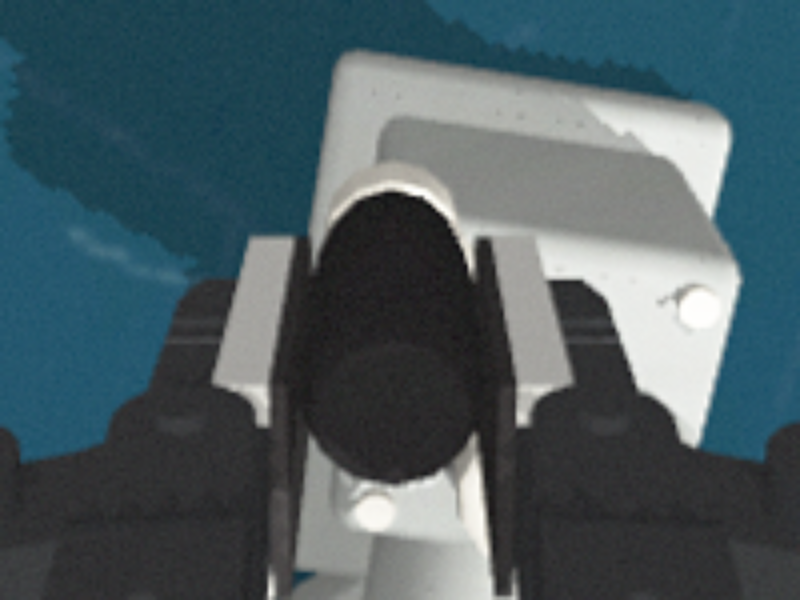

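```bash
python3 - <<'E'
import numpy as np
a=np.radians(163.8-15*np.arange(25));p=.042*np.c_[np.cos(a),np.sin(a)]
d=np.diff(p,axis=0).round(4)
for i in range(3): print([[0,0,0,float(x),float(y),0,.01] for x,y in d[8*i:8*i+8]])
print(d.sum(0))
E
```

```text
[[0, 0, 0, 0.0044, 0.01, 0, 0.01], [0, 0, 0, 0.0069, 0.0086, 0, 0.01], [0, 0, 0, 0.0088, 0.0065, 0, 0.01], [0, 0, 0, 0.0102, 0.004, 0, 0.01], [0, 0, 0, 0.0109, 0.0012, 0, 0.01], [0, 0, 0, 0.0108, -0.0017, 0, 0.01], [0, 0, 0, 0.01, -0.0044, 0, 0.01], [0, 0, 0, 0.0086, -0.0069, 0, 0.01]]
[[0, 0, 0, 0.0065, -0.0088, 0, 0.01], [0, 0, 0, 0.004, -0.0102, 0, 0.01], [0, 0, 0, 0.0012, -0.0109, 0, 0.01], [0, 0, 0, -0.0017, -0.0108, 0, 0.01], [0, 0, 0, -0.0044, -0.01, 0, 0.01], [0, 0, 0, -0.0069, -0.0086, 0, 0.01], [0, 0, 0, -0.0088, -0.0065, 0, 0.01], [0, 0, 0, -0.0102, -0.004, 0, 0.01]]
[[0, 0, 0, -0.0109, -0.0012, 0, 0.01], [0, 0, 0, -0.0108, 0.0017, 0, 0.01], [0, 0, 0, -0.01, 0.0044, 0, 0.01], [0, 0, 0, -0.0086, 0.0069, 0, 0.01], [0, 0, 0, -0.0065, 0.0088, 0, 0.01], [0, 0, 0, -0.004, 0.0102, 0, 0.01], [0, 0, 0, -0.0012, 0.0109, 0, 0.01], [0, 0, 0, 0.0017, 0.0108, 0, 0.01]]
[2.64545330e-17 3.46944695e-18]
```

carry_out --pt "0 0 0 0.0044 0.01 0 0.01" --pt "0 0 0 0.0069 0.0086 0 0.01" --pt "0 0 0 0.0088 0.0065 0 0.01" --pt "0 0 0 0.0102 0.004 0 0.01" --grip_force 25

```text
clock: 7.52
position: [0.4101, 0.3789, 0.0757]
ee_rot: [0.401, 0.916, -0.0, 0.0]
wrist_force: [-0.1, -3.5, 7.0]
grip_width: 0.22
```

carry_out --pt "0 0 0 0.0109 0.0012 0 0.01" --pt "0 0 0 0.0108 -0.0017 0 0.01" --pt "0 0 0 0.01 -0.0044 0 0.01" --pt "0 0 0 0.0086 -0.0069 0 0.01" --pt "0 0 0 0 0 0 0.01"

```text
clock: 7.93
position: [0.452, 0.3653, 0.0757]
ee_rot: [0.403, 0.915, -0.001, 0.001]
wrist_force: [-0.9, -2.6, 7.4]
grip_width: 0.219
```

```bash
python3 - <<'E'
from bench import arm
from m import *
w=arm.grab_frame("wrist");p=arm.state();print(p["position"],p["wrist_force"],p["grip_width"],p["joint_pos"])
cv2.imwrite("pics/w9.png",w["frame"][:,:,::-1])
E
```

```text
[0.45150223 0.36581915 0.07570869] [-0.63922214 -2.15149797  6.63778285] 0.22280498295535534 [-0.26286094  0.69145141 -0.68747617  1.78472396  0.55948202  0.8704796
 -0.46860166]
```

View pics/w9.png

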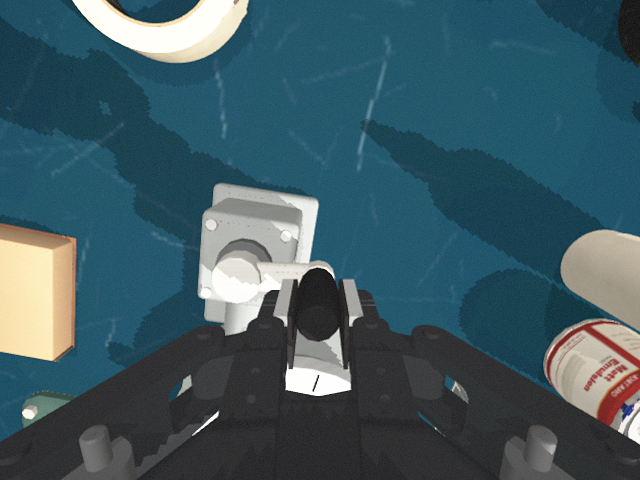

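carry_out --pt "0 0 0 0.0065 -0.0088 0 0.01" --pt "0 0 0 0.004 -0.0102 0 0.01" --pt "0 0 0 0.0012 -0.0109 0 0.01" --pt "0 0 0 -0.0017 -0.0108 0 0.01" --pt "0 0 0 -0.0044 -0.01 0 0.01" --pt "0 0 0 -0.0069 -0.0086 0 0.01" --pt "0 0 0 -0.0088 -0.0065 0 0.01" --pt "0 0 0 -0.0102 -0.004 0 0.01"

```text
clock: 8.65
position: [0.4308, 0.2971, 0.0758]
ee_rot: [0.402, 0.916, 0.001, 0.0]
wrist_force: [0.2, 6.2, 0.4]
grip_width: 0.219
```

carry_out --pt "0 0 0 -0.0109 -0.0012 0 0.01" --pt "0 0 0 -0.0108 0.0017 0 0.01" --pt "0 0 0 -0.01 0.0044 0 0.01" --pt "0 0 0 -0.0086 0.0069 0 0.01" --pt "0 0 0 -0.0065 0.0088 0 0.01" --pt "0 0 0 -0.004 0.0102 0 0.01" --pt "0 0 0 -0.0012 0.0109 0 0.01" --pt "0 0 0 0.0017 0.0108 0 0.01"

```text
clock: 9.32
position: [0.3795, 0.3496, 0.0756]
ee_rot: [0.401, 0.916, -0.001, 0.001]
wrist_force: [5.1, -2.4, 7.3]
grip_width: 0.221
```

```bash
python3 - <<'E'
from bench import arm
from m import *
w=arm.grab_frame("wrist");t=arm.grab_frame("top");s=arm.grab_frame("scene");p=arm.state();print(p["position"],p["wrist_force"],p["grip_width"])
cv2.imwrite("pics/w10.png",w["frame"][:,:,::-1])
cv2.imwrite("pics/t10.png",cv2.resize(t["frame"][160:300,220:360],None,fx=4,fy=4,interpolation=cv2.INTER_CUBIC)[:,:,::-1])
cv2.imwrite("pics/s10.png",cv2.resize(s["frame"][190:320,240:360],None,fx=4.6,fy=4.6,interpolation=cv2.INTER_CUBIC)[:,:,::-1])
E
```

```text
[0.37998568 0.35085311 0.07568394] [2.88291139 0.95746408 6.30985102] 0.22386250323109053
```

View pics/s10.png

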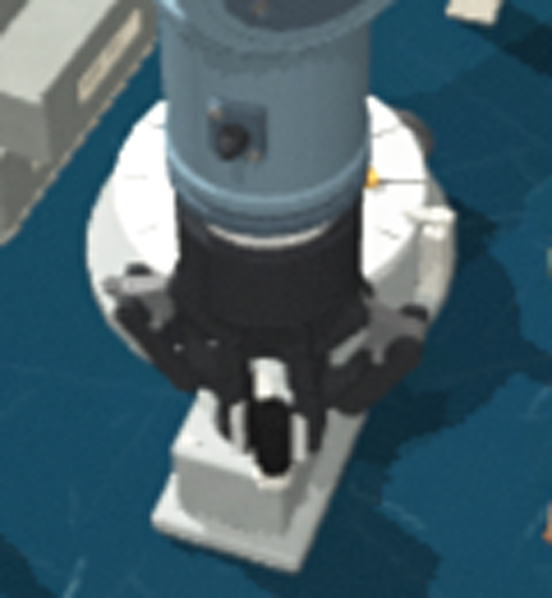

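View pics/t10.png

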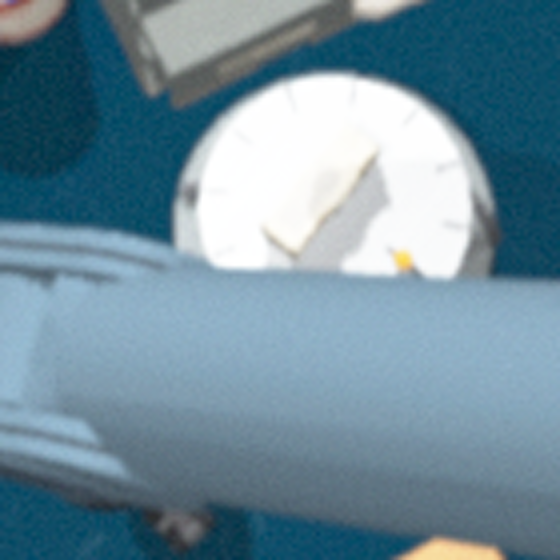

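carry_out --pt "0 0 0 0.0044 0.01 0 0.01" --pt "0 0 0 0.0069 0.0086 0 0.01" --pt "0 0 0 0.0088 0.0065 0 0.01" --pt "0 0 0 0.0102 0.004 0 0.01" --pt "0 0 0 0.0109 0.0012 0 0.01" --pt "0 0 0 0.0108 -0.0017 0 0.01" --pt "0 0 0 0.01 -0.0044 0 0.01" --pt "0 0 0 0.0086 -0.0069 0 0.01"

```text
clock: 10.13
position: [0.4492, 0.3682, 0.0757]
ee_rot: [0.401, 0.916, -0.0, -0.001]
wrist_force: [-2.0, 0.7, 7.4]
grip_width: 0.222
```

carry_out --pt "0 0 0 0.0065 -0.0088 0 0.01" --pt "0 0 0 0.004 -0.0102 0 0.01" --pt "0 0 0 0.0012 -0.0109 0 0.01" --pt "0 0 0 -0.0017 -0.0108 0 0.01" --pt "0 0 0 -0.0044 -0.01 0 0.01" --pt "0 0 0 -0.0069 -0.0086 0 0.01" --pt "0 0 0 -0.0088 -0.0065 0 0.01" --pt "0 0 0 -0.0102 -0.004 0 0.01"

```text
clock: 10.8
position: [0.4299, 0.2969, 0.0757]
ee_rot: [0.402, 0.916, 0.0, 0.0]
wrist_force: [0.4, 3.4, 4.3]
grip_width: 0.22
```

carry_out --pt "0 0 0 -0.0109 -0.0012 0 0.01" --pt "0 0 0 -0.0108 0.0017 0 0.01" --pt "0 0 0 -0.01 0.0044 0 0.01" --pt "0 0 0 -0.0086 0.0069 0 0.01" --pt "0 0 0 -0.0065 0.0088 0 0.01" --pt "0 0 0 -0.004 0.0102 0 0.01" --pt "0 0 0 -0.0012 0.0109 0 0.01" --pt "0 0 0 0.0017 0.0108 0 0.01"

```text
clock: 11.47
position: [0.3794, 0.3495, 0.0756]
ee_rot: [0.402, 0.916, -0.001, 0.001]
wrist_force: [4.8, -2.8, 7.8]
grip_width: 0.221
```

carry_out --pt "0 0 0 0.0044 0.01 0 0.01" --pt "0 0 0 0.0069 0.0086 0 0.01" --pt "0 0 0 0.0088 0.0065 0 0.01" --pt "0 0 0 0.0102 0.004 0 0.01" --pt "0 0 0 0.0109 0.0012 0 0.01" --pt "0 0 0 0.0108 -0.0017 0 0.01" --pt "0 0 0 0.01 -0.0044 0 0.01" --pt "0 0 0 0.0086 -0.0069 0 0.01"

```text
clock: 12.13
position: [0.4492, 0.3682, 0.0757]
ee_rot: [0.401, 0.916, -0.0, -0.001]
wrist_force: [-3.2, -0.1, 7.4]
grip_width: 0.22
```

carry_out --pt "0 0 0 0.0065 -0.0088 0 0.01" --pt "0 0 0 0.004 -0.0102 0 0.01" --pt "0 0 0 0.0012 -0.0109 0 0.01" --pt "0 0 0 -0.0017 -0.0108 0 0.01" --pt "0 0 0 -0.0044 -0.01 0 0.01" --pt "0 0 0 -0.0069 -0.0086 0 0.01" --pt "0 0 0 -0.0088 -0.0065 0 0.01" --pt "0 0 0 -0.0102 -0.004 0 0.01"

```text
clock: 12.8
position: [0.43, 0.2969, 0.0757]
ee_rot: [0.402, 0.916, 0.0, 0.0]
wrist_force: [1.3, 3.5, 5.6]
grip_width: 0.219
```

carry_out --pt "0 0 0 -0.0109 -0.0012 0 0.01" --pt "0 0 0 -0.0108 0.0017 0 0.01" --pt "0 0 0 -0.01 0.0044 0 0.01" --pt "0 0 0 -0.0086 0.0069 0 0.01" --pt "0 0 0 -0.0065 0.0088 0 0.01" --pt "0 0 0 -0.004 0.0102 0 0.01" --pt "0 0 0 -0.0012 0.0109 0 0.01" --pt "0 0 0 0.0017 0.0108 0 0.01"

```text
clock: 13.47
position: [0.3794, 0.3494, 0.0756]
ee_rot: [0.402, 0.916, -0.001, 0.001]
wrist_force: [3.0, -3.5, 8.8]
grip_width: 0.221
```

```bash
python3 - <<'E'
from bench import arm
from m import *
s=arm.grab_frame("scene");t=arm.grab_frame("top");p=arm.state();print(p["position"],p["wrist_force"],p["grip_width"],p["joint_pos"])
a=cv2.resize(t["frame"][160:260,260:360],None,fx=5,fy=5,interpolation=cv2.INTER_CUBIC);cv2.imwrite("pics/t11.png",a[:,:,::-1])
cv2.imwrite("pics/s11.png",cv2.resize(s["frame"][190:320,240:360],None,fx=4.6,fy=4.6,interpolation=cv2.INTER_CUBIC)[:,:,::-1])
E
```

```text
[0.38000457 0.35102081 0.07562085] [1.92283662 0.16518716 6.82771643] 0.2175587228556522 [-0.28184996  0.60725483 -0.71380036  1.94933064  0.5556917   0.78892011
 -0.56718063]
```

View pics/s11.png

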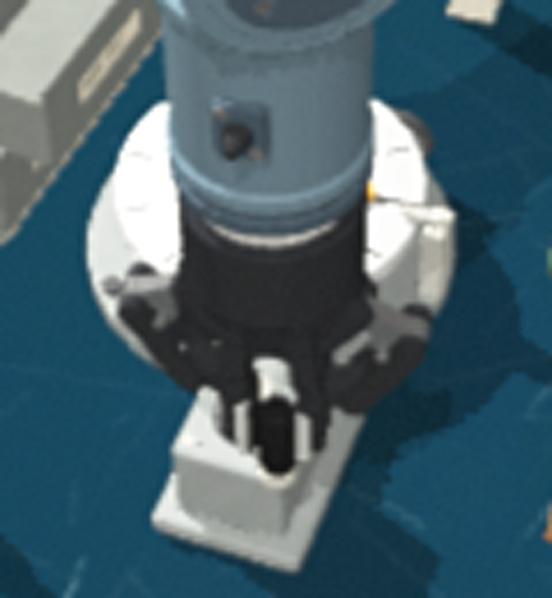

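Three turns are done, and the line is almost at the pointer. I'll make one more turn, then measure.

carry_out --pt "0 0 0 0.0044 0.01 0 0.01" --pt "0 0 0 0.0069 0.0086 0 0.01" --pt "0 0 0 0.0088 0.0065 0 0.01" --pt "0 0 0 0.0102 0.004 0 0.01" --pt "0 0 0 0.0109 0.0012 0 0.01" --pt "0 0 0 0.0108 -0.0017 0 0.01" --pt "0 0 0 0.01 -0.0044 0 0.01" --pt "0 0 0 0.0086 -0.0069 0 0.01"

```text
clock: 14.23
position: [0.4493, 0.3681, 0.0757]
ee_rot: [0.401, 0.916, 0.0, -0.001]
wrist_force: [-2.2, 0.6, 7.5]
grip_width: 0.222
```

carry_out --pt "0 0 0 0.0065 -0.0088 0 0.01" --pt "0 0 0 0.004 -0.0102 0 0.01" --pt "0 0 0 0.0012 -0.0109 0 0.01" --pt "0 0 0 -0.0017 -0.0108 0 0.01" --pt "0 0 0 -0.0044 -0.01 0 0.01" --pt "0 0 0 -0.0069 -0.0086 0 0.01" --pt "0 0 0 -0.0088 -0.0065 0 0.01" --pt "0 0 0 -0.0102 -0.004 0 0.01"

```text
clock: 14.9
position: [0.4299, 0.2969, 0.0757]
ee_rot: [0.402, 0.916, 0.0, 0.0]
wrist_force: [0.5, 2.7, 5.4]
grip_width: 0.219
```

carry_out --pt "0 0 0 -0.0109 -0.0012 0 0.01" --pt "0 0 0 -0.0108 0.0017 0 0.01" --pt "0 0 0 -0.01 0.0044 0 0.01" --pt "0 0 0 -0.0086 0.0069 0 0.01" --pt "0 0 0 -0.0065 0.0088 0 0.01" --pt "0 0 0 -0.004 0.0102 0 0.01" --pt "0 0 0 -0.0012 0.0109 0 0.01" --pt "0 0 0 0.0017 0.0108 0 0.01"

```text
clock: 15.57
position: [0.3794, 0.3493, 0.0756]
ee_rot: [0.402, 0.916, -0.001, 0.001]
wrist_force: [3.7, -2.1, 8.2]
grip_width: 0.216
```

```bash
python3 - <<'E'
from bench import arm
from m import *
s=arm.grab_frame("scene");t=arm.grab_frame("top");w=arm.grab_frame("wrist")
p=arm.state();print(p["position"],p["wrist_force"])
cv2.imwrite("pics/s12.png",cv2.resize(s["frame"][210:260,300:350],None,fx=12,fy=12,interpolation=cv2.INTER_CUBIC)[:,:,::-1])
E
```

```text
[0.37987147 0.35056784 0.07565781] [2.53359949 0.92073358 6.61941764]
```

View pics/s12.png

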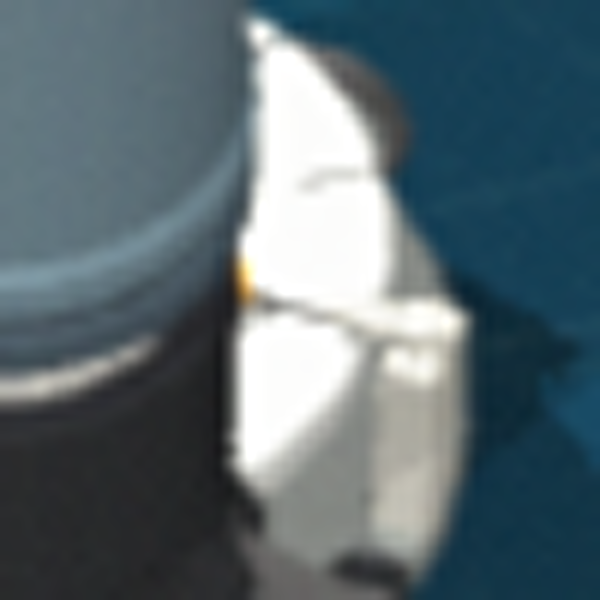

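carry_out --pt "0 0 0 0 0 0 0.045" --pt "0 0 0 0 0 0 0.045" --pt "0 0 0 0 0 0 0.045" --pt "0 0 0 0 0 0.02 0.045" --pt "0 0 0 0 0 0.04 0.045" --pt "0 0 0 0 0 0.04 0.045" --pt "0 0 0 0 0 0.04 0.045" --pt "0 0 0 0 0 0.02 0.045"

```text
clock: 16.38
position: [0.3798, 0.3508, 0.2392]
ee_rot: [0.401, 0.916, 0.002, 0.001]
wrist_force: [0.0, 0.1, -0.4]
grip_width: 0.526
```

carry_out --pt "0 0 0 -0.015 0.035 0.01 0.045" --pt "0 0 0 -0.015 0.035 0.01 0.045" --pt "0 0 0 -0.015 0.035 0.0 0.045" --pt "0 0 0 -0.015 0.035 0.0 0.045" --pt "0 0 0 -0.015 0.035 0.0 0.045" --pt "0 0 0 0 0 0.0 0.045"

```text
clock: 16.88
position: [0.2972, 0.5306, 0.2551]
ee_rot: [0.397, 0.918, 0.001, -0.003]
wrist_force: [-2.2, -0.6, 0.2]
grip_width: 0.526
```

```bash
python3 - <<'E'
from bench import arm
from m import *
s=arm.grab_frame("scene");t=arm.grab_frame("top");w=arm.grab_frame("wrist")
p=arm.state();print(p["clock"],p["position"],p["wrist_force"])
cv2.imwrite("pics/s13.png",cv2.resize(s["frame"][200:270,250:350],None,fx=8,fy=8,interpolation=cv2.INTER_CUBIC)[:,:,::-1])
cv2.imwrite("pics/t13.png",cv2.resize(t["frame"][160:300,220:360],None,fx=4,fy=4,interpolation=cv2.INTER_CUBIC)[:,:,::-1])
cv2.imwrite("pics/w13.png",w["frame"][:,:,::-1])
E
```

```text
17.0333 [0.30406252 0.52408815 0.25446147] [ 1.20571057  0.94323425 -0.43207108]
```

View pics/s13.png

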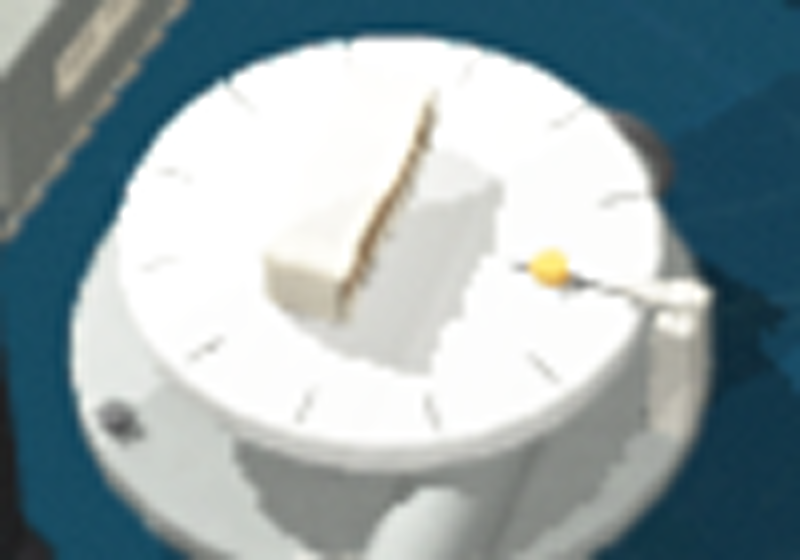

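View pics/t13.png

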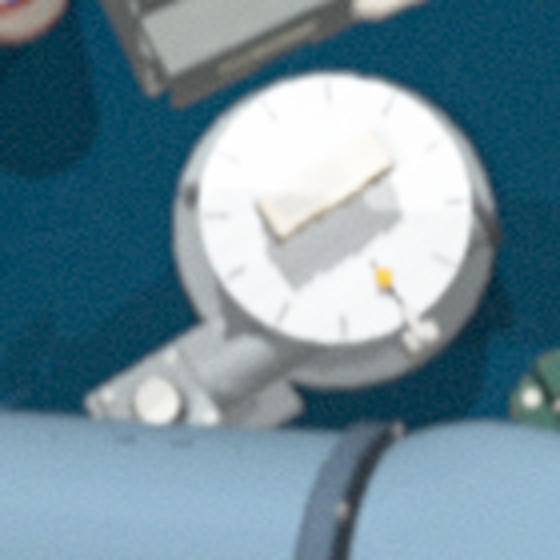

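View pics/w13.png

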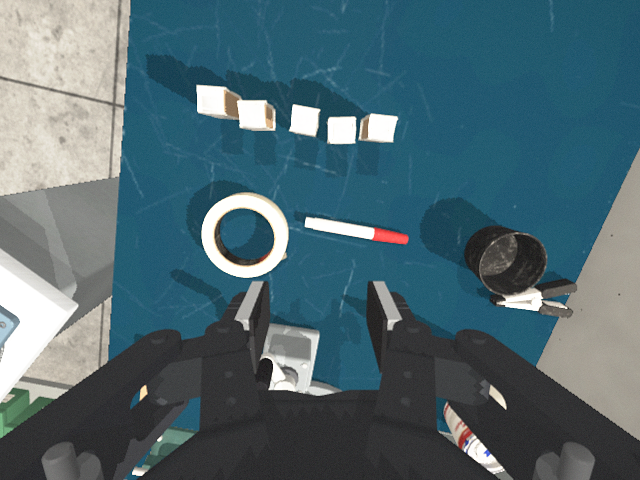

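```bash
python3 - <<'E'
from bench import arm
from m import *
t=arm.grab_frame("top");s=arm.grab_frame("scene")
cv2.imwrite("pics/t14.png",cv2.resize(t["frame"][215:260,305:345],None,fx=13,fy=13,interpolation=cv2.INTER_CUBIC)[:,:,::-1])
cv2.imwrite("pics/s14.png",cv2.resize(s["frame"][222:260,310:350],None,fx=15,fy=15,interpolation=cv2.INTER_CUBIC)[:,:,::-1])
uv,e,st=stage(t);print(uv,st)
E
```

```text
[303.19075775 211.52671814] [(np.int32(17), array([315.41, 228.88]))]
```

View pics/t14.png

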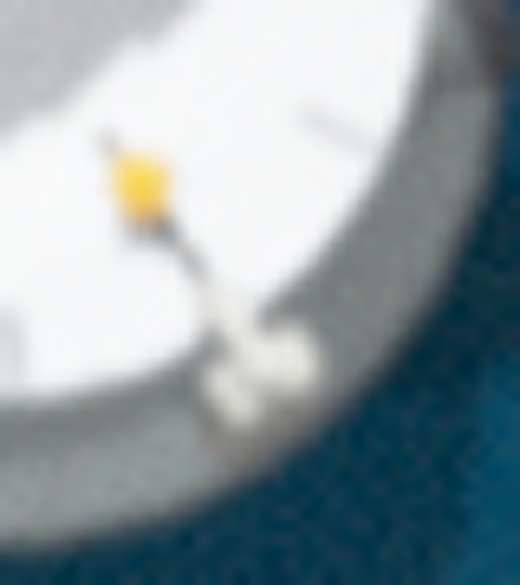

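View pics/s14.png

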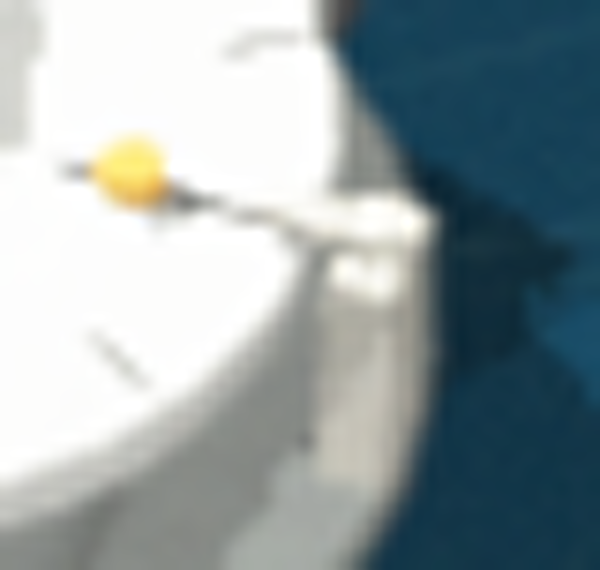

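```bash
python3 - <<'E'
from bench import arm
from m import *
t=arm.grab_frame("top");s=arm.grab_frame("scene")
T=lambda x,y:(305+(x+.5)/13-.5,215+(y+.5)/13-.5)
S=lambda x,y:(310+(x+.5)/15-.5,222+(y+.5)/15-.5)
ang=lambda p,C:np.degrees(np.arctan2(p[1]-C[1],p[0]-C[0]))
for uvc in [(303.2,211.7),(303.5,211.5)]:
  C=onz(t,uvc,.059)
  print(C)
  for n,uv,z in [("stud",(315.41,228.88),.061),("line",T(203,274),.059),("line0",T(105,145),.059),("tip",T(221,296),.065),("root",T(255,352),.065)]:
    p=onz(t,uv,z);print(" ",n,p,np.hypot(*(p-C)[:2]),ang(p,C))
  for n,uv,z in [("s-line",S(235,212),.059),("s-stud",S(130,170),.062),("s-tip",S(280,212),.065),("s-root",S(345,222),.065)]:
    p=onz(s,uv,z);print(" ",n,p,np.hypot(*(p-C)[:2]),ang(p,C))
E
```

```text
[0.54120933 0.23694755 0.059     ]
  stud [0.49966086 0.20832002 0.061     ] 0.05045602518654278 -145.4325689608881
  line [0.48409643 0.19717867 0.059     ] 0.06959487368299445 -145.14972139320125
  line0 [0.50767641 0.21478436 0.059     ] 0.040195313002841786 -146.53776705134274
  tip [0.47889831 0.19425594 0.065     ] 0.07553301823768828 -145.58350036149133
  root [0.46876025 0.18821905 0.065     ] 0.08731170792352215 -146.075632179414
  s-line [0.48659866 0.19882939 0.059     ] 0.06659818906970431 -145.08502314808177
  s-stud [0.50129503 0.20839601 0.062     ] 0.049074853935714494 -144.423056552238
  s-tip [0.47849    0.19648957 0.065     ] 0.07463619533503299 -147.1753962711621
  s-root [0.47085149 0.18961989 0.065     ] 0.08479464812349781 -146.07243168308668
[0.54169936 0.23624363 0.059     ]
  stud [0.49966086 0.20832002 0.061     ] 0.05046745001825048 -146.40634423468882
  line [0.48409643 0.19717867 0.059     ] 0.06960006078457544 -145.85580416916045
  line0 [0.50767641 0.21478436 0.059     ] 0.04022513130397269 -147.75918251067768
  tip [0.47889831 0.19425594 0.065     ] 0.0755442826139289 -146.2340042561316
  root [0.46876025 0.18821905 0.065     ] 0.08732968082169824 -146.63828880989476
  s-line [0.48659866 0.19882939 0.059     ] 0.06660264552407541 -145.822883942699
  s-stud [0.50129503 0.20839601 0.062     ] 0.04907137346591959 -145.42446807430775
  s-tip [0.47849    0.19648957 0.065     ] 0.07467133457432738 -147.83311489613666
  s-root [0.47085149 0.18961989 0.065     ] 0.08481269809713904 -146.65178732909754
```

The line is within about 1° of the pointer: line about -145.3°, pointer about -146.1° to -146.7°. That is inside tolerance. There is plenty of time, so I'll pinch the knob again and add 60° of crank (1° of table) to centre it.

carry_out --pt "0 0 0 0.015 -0.035 0.0 0.045" --pt "0 0 0 0.015 -0.035 0.0 0.045" --pt "0 0 0 0.015 -0.035 0.0 0.045" --pt "0 0 0 0.015 -0.035 -0.01 0.045" --pt "0 0 0 0.015 -0.035 -0.01 0.045" --pt "0 0 0 0 0 0.0 0.045" --pt "0 0 0 0 0 0.0 0.045" --pt "0 0 0 0 0 0 0.045"

```text
clock: 17.9
position: [0.38, 0.3496, 0.2358]
ee_rot: [0.402, 0.915, 0.0, 0.0]
wrist_force: [-0.7, 0.3, 0.3]
grip_width: 0.528
```

```bash
python3 - <<'E'
from bench import arm
p=arm.state();print(p["clock"],p["position"],p["dq"].round(3))
E
```

```text
17.9 [0.37997855 0.34955703 0.23580541] [-0.035  0.003 -0.017 -0.013  0.    -0.     0.001]
```

carry_out --pt "0 0 0 0 0 -0.04 0.045" --pt "0 0 0 0 0 -0.04 0.045" --pt "0 0 0 0 0 -0.04 0.045" --pt "0 0 0 0 0 -0.025 0.045" --pt "0 0 0 0 0 -0.015 0.045" --pt "0 0 0 0 0 0 0.045" --pt "0 0 0 0 0 0 0.045" --pt "0 0 0 0 0 0 0.045"

```text
clock: 18.57
position: [0.3798, 0.3516, 0.0768]
ee_rot: [0.401, 0.916, 0.001, 0.0]
wrist_force: [-0.1, -0.1, 0.0]
grip_width: 0.527
```

carry_out --pt "0 0 0 0 0 0 0.03" --pt "0 0 0 0 0 0 0.02" --pt "0 0 0 0 0 0 0.01" --pt "0 0 0 0 0 0 0.01" --pt "0 0 0 0 0 0 0.01" --grip_force 25

```text
clock: 18.98
position: [0.3803, 0.3506, 0.0767]
ee_rot: [0.402, 0.916, 0.001, 0.0]
wrist_force: [-1.6, -1.2, 5.3]
grip_width: 0.218
```

Pinched again. Now the four rows (60°), then release and clear.

carry_out --pt "0 0 0 0.0044 0.01 0 0.01" --pt "0 0 0 0.0069 0.0086 0 0.01" --pt "0 0 0 0.0088 0.0065 0 0.01" --pt "0 0 0 0.0102 0.004 0 0.01" --pt "0 0 0 0 0 0 0.01" --pt "0 0 0 0 0 0 0.01"

```text
clock: 19.48
position: [0.4123, 0.3791, 0.0767]
ee_rot: [0.402, 0.915, 0.001, 0.001]
wrist_force: [2.3, -0.9, 5.9]
grip_width: 0.219
```

carry_out --pt "0 0 0 0 0 0 0.045" --pt "0 0 0 0 0 0 0.045" --pt "0 0 0 0 0 0 0.045" --pt "0 0 0 0 0 0.02 0.045" --pt "0 0 0 0 0 0.04 0.045" --pt "0 0 0 0 0 0.04 0.045" --pt "0 0 0 0 0 0.04 0.045" --pt "0 0 0 0 0 0.02 0.045"

```text
clock: 20.15
position: [0.4105, 0.3807, 0.2401]
ee_rot: [0.401, 0.916, 0.003, 0.001]
wrist_force: [1.5, 0.1, 0.1]
grip_width: 0.529
```

carry_out --pt "0 0 0 -0.02 0.032 0.01 0.045" --pt "0 0 0 -0.02 0.032 0.01 0.045" --pt "0 0 0 -0.02 0.032 0.0 0.045" --pt "0 0 0 -0.02 0.032 0.0 0.045" --pt "0 0 0 -0.02 0.032 0.0 0.045" --pt "0 0 0 -0.01 0.015 0.0 0.045" --pt "0 0 0 0 0 0 0.045" --pt "0 0 0 0 0 0 0.045"

```text
clock: 20.82
position: [0.2985, 0.5543, 0.2551]
ee_rot: [0.4, 0.916, -0.0, -0.0]
wrist_force: [0.7, -0.9, 0.1]
grip_width: 0.529
```

```bash
python3 - <<'E'
from bench import arm
from m import *
t=arm.grab_frame("top");s=arm.grab_frame("scene");p=arm.state();print(p["clock"],p["position"],p["wrist_force"])
a=cv2.resize(t["frame"][215:260,305:345],None,fx=9,fy=9,interpolation=cv2.INTER_CUBIC)
b=cv2.resize(s["frame"][215:260,305:350],None,fx=9,fy=9,interpolation=cv2.INTER_CUBIC)
cv2.imwrite("pics/ts15.png",np.hstack([a,b])[:,:,::-1])
cv2.imwrite("pics/t15.png",t["frame"][:,:,::-1])
uv,e,st=stage(t);print(uv,st)
C=onz(t,uv,.059);P=onz(t,st[0][1],.061);print(np.degrees(np.arctan2(*(P-C)[1::-1])))
E
```

```text
20.9167 [0.30108446 0.55270036 0.25502073] [-0.1477382  -0.76107198  0.42179755]
[303.22255707 211.4480629 ] [(np.int32(15), array([315.07, 229.13]))]
-146.9885567149944
```

View pics/ts15.png

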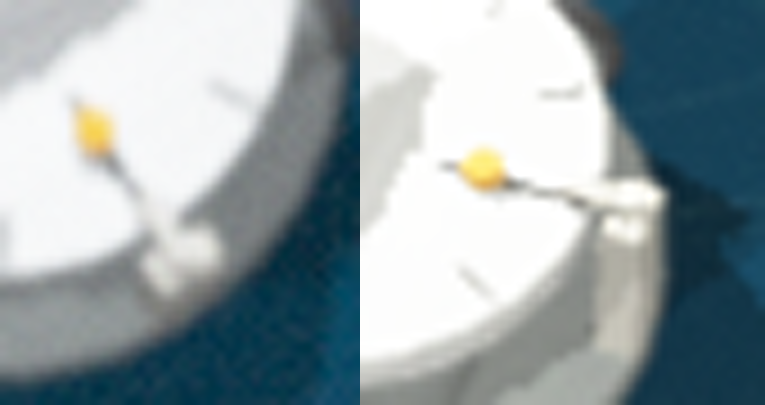

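View pics/t15.png

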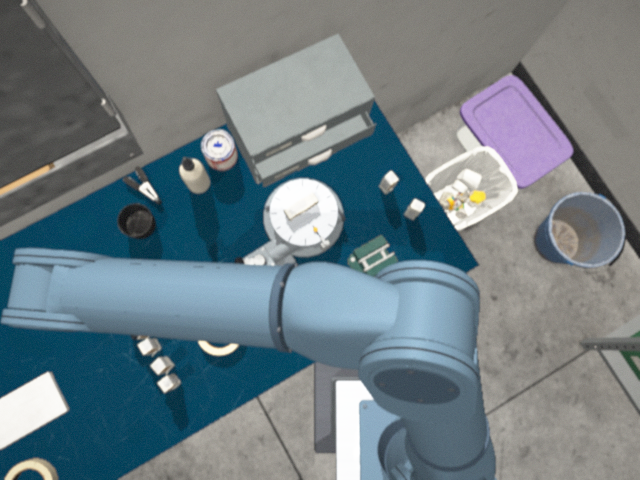

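The zero line now runs straight in under the pointer tip in both views: stud at top-view pixel (315, 229), pointer tip at about (322, 237). The bottle, the blocks and the knob area look undisturbed, and the arm is clear. Handing in.

```bash
python3 -c "
from bench import arm
print(arm.close_job())"
```

```text
the job is handed in; nothing more can be done
None
```

I pinched the crank's knob from above and led it clockwise in a circle for 4 turns. Then I let go, measured, pinched it again for 60° more, let go and moved the arm clear. The job was handed in at about 21 s of the 70 s allowed.

**Last check:** the brass stud on the zero line lay at about -147.0° from the disc centre. My pointer estimates ranged from -144.8° to -147.8°, most of them between -146° and -147°. That leaves an error of about 0.5°, roughly 1° at worst, against the allowed 2.5°. The disc turned 25.5° by the stud, against 25° from the crank motion.

**Forces and contact:** the wrist force I read stayed under about 10 N, the arm ended clear of everything, and the last wrist-force reading was near zero.

**Bystanders:** in the last top picture the glue bottle and both standing blocks are where they started. The arm hid the sanding block, so I did not check it there. I never worked near it.

**What disagreed:**
- **Finger tips:** the cameras put the visible pad tips about 36 mm short of the reported TCP. My first pinch therefore closed just above the knob without touching it. I lowered the gripper 26 mm and it then held the knob at 19 mm wide.
- **Pointer direction:** I corrected by about 1° of table because the estimates differed by a degree or so between methods.

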